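Lock the bayonet lid on the pellet bin

TASK

Close the metal pellet bin against rats: pull its black long-handled lid out from under the low pine step, put it down clear of the step and take it again by the middle of its handle. Drop the lid's two lugs into the gaps of the bin's mouth, push it down against the spring pad, turn it a quarter turn clockwise (seen from above) to the stop and let it spring up into its lock, then let go. Leave everything else on the shelf where it stands.

Things in the scene. Friction and masses are not known exactly. Their poses are not given: they have to be found in the camera images.
- lid_mid (a point): Lid, black plastic, about 250 g, overall height 56 mm. Point on the disc's axis, 28 mm above its flat underside. z up, x along the handle, whose long tail points to -x. Disc radius 54 mm, 16 mm thick, lower edge bevelled 5 mm. The handle is a straight bar 18 mm wide (y); over the disc (x -46 to +46 mm) it fills 16 to 56 mm above the underside. It can be pressed evenly only when held here.
- lid_tail (a point): Middle of the tail of the lid's handle, 118 mm along -x from the disc's axis and 43 mm above the lid's underside; axes of lid_mid. The tail reaches x = -146 mm and is 18 mm wide, 26 mm tall (30 to 56 mm above the underside). At the start the lid lies flat on the shelf, disc under the pine step, tail sticking out towards the robot.
- lid_lug (a point): Tip of one of the lid's two lugs, at y = +67 mm of the disc's axis, 3 mm above the underside; the other is opposite at y = -67 mm. Each lug is 24 mm wide (along x), 6 mm thick, flush with the underside. The lid fits the bin either way round.
- bin_mouth (a point): Pellet bin: round galvanised tub, radius 80 mm, rim 112 mm above the shelf, screwed down. Point on its axis at the top of the spring pad at rest, 100 mm above the shelf; z up. Two ledges centred on its +x and -x sides: inner radius 57.5 mm, top 12 mm above this point; wall below them of inner radius 72 mm. The lid enters with its x axis along this x axis, either way round.
- bin_gap (a point): Middle of one gap between the bin's ledges, at y = +65 mm of the mouth's axis, level with the ledges' top; the other is opposite at -y. Each gap is at least 35 mm wide, for a lug. The lid then lies on the pad, underside level with bin_mouth, and cannot turn yet. Pushed down 6 mm or more (9 is best) it turns only clockwise from above, 90 degrees to a stop (4 degrees of play each way).
- pad (a joint): Travel of the round rubber spring pad (60 mm wide) in the bin's mouth: 0 at rest, growing as it is pushed down, 0.012 m at its stop. It pushes back with 8 N at rest, 14 N at the stop. After the full quarter turn the released lid rises by itself into pockets of the ledges and stays with its underside 3 mm below bin_mouth; released short of that it stays 6 mm below.
- riser_edge (a point): Middle of the front top edge of the low pine step, a fixed board on two side cheeks: board 240 mm wide (y), 160 mm deep (from this edge towards +x), 18 mm thick, top 92 mm and underside 74 mm above the shelf; z up, x points from the front edge to the back. The lid slides out under it towards -x; it is too low for a gripper to reach the handle over the disc there.
- pot_mid (a point): Bystander: white ceramic plant pot, 96 mm wide, 85 mm tall, standing on the pine step; point half-way up its axis.
- dish_mid (a point): Bystander: small glass dish, 80 mm wide, 30 mm tall; point half-way up its axis.
- fork_mid (a point): Bystander: steel hand fork with wooden handle, 260 mm long along its x (tines to +x), lying flat; point at its middle, 13 mm up.
- spray_mid (a point): Bystander: white plastic spray bottle with trigger, 76 mm wide, 216 mm tall; point on its axis 100 mm up.
- clay_pot_mid (a point): Bystander: terracotta pot, 110 mm wide, 100 mm tall; point half-way up its axis.
Not all that is in view belongs to the job. Leave any green or purple look-alike of the part that bears lid_mid alone.

How it is judged:
On the way, in this order (a step that is already met when the one before it is completed fails the run):
1. the lid's disc is out from under the step: its axis more than 30 mm in front of the step's edge (or more than 140 mm to the side of its middle) ((x of lid_mid in the frame of riser_edge below -0.03 m or y of lid_mid in the frame of riser_edge below -0.14 m or y of lid_mid in the frame of riser_edge above 0.14 m)), for 0.1 s.
2. the lid has dropped into the mouth with its lugs in the gaps (within 6 mm of the axis, underside no more than 4 mm above the resting pad, handle within 0.3 rad of the mouth's x axis) (horizontal distance between lid_mid and bin_mouth below 0.006 m and z of lid_mid in the frame of bin_mouth below 0.032 m and angle between the x axis of lid_mid and the x axis of bin_mouth, either way round below 0.3 rad), for 0.1 s.
At the end, for the whole second after the job is handed in: The lid sits locked in the bin's mouth: within 6 mm of its axis, level within 0.06 rad, handle a quarter turn from the way it went in (along the mouth's y axis within 0.15 rad), lugs risen into the ledges' pockets (underside 1 to 4.6 mm below the resting pad's level), released and at rest (horizontal distance between lid_mid and bin_mouth below 0.006 m and z of lid_mid in the frame of bin_mouth between 0.0234 and 0.027 m and angle between the x axis of lid_mid and the y axis of bin_mouth, either way round below 0.15 rad and angle between lid_mid's own z axis and vertical below 0.06 rad and linear speed of lid below 0.02 m/s); the robot touches nothing.
It fails at once if the ceramic pot is moved by more than 30 mm or tipped by more than 0.4 rad (distance of pot_mid from where it was at the start of the episode above 0.03 m or angle between pot_mid's own z axis and vertical above 0.4 rad).
It fails at once if the glass dish is moved by more than 30 mm or tipped by more than 0.4 rad (distance of dish_mid from where it was at the start of the episode above 0.03 m or angle between dish_mid's own z axis and vertical above 0.4 rad).
It fails at once if the hand fork is moved by more than 30 mm or tipped by more than 0.4 rad (distance of fork_mid from where it was at the start of the episode above 0.03 m or angle between fork_mid's own z axis and vertical above 0.4 rad).
It fails at once if the spray bottle is moved by more than 30 mm or tipped by more than 0.4 rad (distance of spray_mid from where it was at the start of the episode above 0.03 m or angle between spray_mid's own z axis and vertical above 0.4 rad).
It fails at once if the terracotta pot is moved by more than 30 mm or tipped by more than 0.4 rad (distance of clay_pot_mid from where it was at the start of the episode above 0.03 m or angle between clay_pot_mid's own z axis and vertical above 0.4 rad).
It also fails if it takes over 64 s, if anything falls off the work surface, if the arm or the gripper's body presses on something with over 40 N, if the wrist force passes 120 N, or if a joint passes its speed limit or range.

ROBOT

A 6-joint arm with a two-finger parallel gripper is mounted at the origin on the work surface. World frame = base frame: x ahead of the robot, y to its left, z up, the work surface at z = 0. Lengths are in m, angles in rad, forces in N, time in s.
With the tool pointing down it reaches from about 0.275 to 0.75 m from the base axis. Payload 10.2 kg.
Tool frame: the origin (TCP) lies at the very end of the fingers, on their centre line; the grasp point (between the pads) lies 19 mm behind it (robot.grip_point_offset is the z of the grasp point in the tool frame, in m); z points along the fingers, y is the line along which they close (so a half turn about z gives the same grasp; the last joint's range is limited). The gripper opens to 88 mm and grips with 3 to 60 N. Pads are 18 mm wide; open, the fingers measure 123 mm over their backs; the gripper's body (75 mm by 187 mm) begins 45 mm behind the grasp point.
Start: joints at [1.031, 0.313, 1.498, -0, 1.331, -0.223], TCP at [0.164, 0.499, 0.239] pointing down, gripper open.
Joint ranges: [-2.94, 2.94], [-0.97, 2.17], [0.19, 2.56], [-1.23, 4.37], [0.02, 3.11], [-2.88, 2.88]. Speed limits (rad/s): [2.39, 2.39, 3.01, 3.14, 3.14, 3.14].

INTERFACE

Orientations are given as a rotation vector (axis times angle).
In Python, from cell import robot gives the robot as it stands.
- The arm moves only by the tool drive_tool, never from a script. Its argument "plan" is a list of rows, each an object of numbers: "rx", "ry", "rz": the turn, a rotation vector about the tool's x, y, z in degrees; "x", "y", "z": the shift along the tool's x, y, z in m; "fingers": the opening, from 0 (shut) to 1 (fully open). A call has 1 to 20 rows; each row shifts and turns the commanded pose from where the row before left it, along the tool's axes as they then stand; what a row does not reach is not made up. A row lasts 1/8 s, in which the tool goes at most 62.5 mm and 10.7 degrees, less where a joint would pass 70% of its speed; a pose out of reach is approached as far as the arm can. A call with a gripper value outside its range is refused whole. The fingers move at their own pace and stop on an object; "newtons" is the grip in N (left out, the last holds). Time passes only in rows, so rows that do not move let the fingers close. It gives the time, the measured TCP pose, the force, the opening and the grip force at its end, in the units of the state.
- robot.observe(): the state, without advancing time (a new reading comes with each control period).
- robot.grab_frame(name): name is "side" or "top"; returns a dict with "image" (420x560x3 uint8, blue, green, red), "range_z" (420x560 float32, m along the optical axis (not along the pixel's ray), 0 where there is no reading), "K" (3x3 intrinsics, pixels), "R" (3x3) and "t" (3): a world point X has camera coordinates R X + t. Camera axes: x right, y down, z forward; pixel columns grow to the right and rows downward; lengths in m; the calibration is good to about 2 mm. A picture is of the moment at which its call begins.
- robot.sign_off(): hands the job in; it is judged then, once.
Trained networks look in a picture, given as the dict that the camera call returned (one of the last four; its "shot" number tells which), for a name from the list of things; names that differ only in an ending like _2 or _b are one class to them, and where a whole thing is asked for, a point or a joint stands for the part that bears it (a point fixed in the world has none). Each returns a list of dicts, best first, with "conf" (0 to 1); they miss things now and then, are a little off and sometimes report something else, mostly with a low value. They report only what shows in the picture. A call takes as long as a camera call. They do not tell look-alikes from the thing itself.
- robot.recognise(label, picture): "uv" ([column, row] in pixels, amid what is visible of it).
- robot.silhouettes(label, picture): "pixels" (420x560 bool, what is visible of it) and "uv" ([column, row] in pixels, amid what is visible of it).
The state is a dict: "clock": time; "joints": joint angles; "qd": joint speeds; "joint_torque": joint torques, N m; "eef_pos": TCP position; "orientation": TCP orientation; "force": force on the tool from outside, world axes, zero at the start; "ft_torque": the same for the moment, N m; "finger_gap": opening from 0.0 (shut) to 1.0 (fully open); "grip_force": force on a finger pad.
Only numpy, scipy, OpenCV 4.12 (cv2) and the standard library are available. Lean on these libraries where they do the work, as an engineer would, in place of code of your own. Each camera call takes 0.05 s, during which the arm holds its last target. There are 200 camera calls.

## Working session

There is one attempt and no reset: what is moved stays moved. The work goes in short steps, Python scripts to look and compute and a tool call to move; the robot and the scene stay as the last step left them, time stands still between calls to the robot, and variables do not carry over. Pictures are saved under pics/ and viewed, at most 10 in all, crops included, and the job is handed in when it is done.

Besides the shell and the picture viewer there is one more tool, called after "Request:" as name([rows], argument=value, ...), one row to a line, values as JSON. drive_tool: Moves the arm, as the interface text tells. Its arguments: {"type":"object","properties":{"plan":{"type":"array","items":{"type":"object","properties":{"rx":{"type":"number"},"ry":{"type":"number"},"rz":{"type":"number"},"x":{"type":"number"},"y":{"type":"number"},"z":{"type":"number"},"fingers":{"type":"number"}}}},"newtons":{"type":"number"}},"required":["plan"]}

```bash
mkdir -p pics; cat > h.py <<'E'
import numpy as np, cv2
from cell import robot
from scipy.spatial.transform import Rotation as Ro
def w(f,uv,z=None,d=None):
    K,R,t=f["K"],f["R"],np.array(f["t"]).ravel()
    r=np.linalg.inv(K)@np.array([uv[0],uv[1],1.])
    if d is None and z is None: d=f["range_z"][int(round(uv[1])),int(round(uv[0]))]
    if z is not None:
        c=-R.T@t; v=R.T@r; return c+v*(z-c[2])/v[2]
    return R.T@(r*d-t)
def cloud(f,m=None):
    v,u=np.nonzero((f["range_z"]>0)&(m if m is not None else True))
    d=f["range_z"][v,u]; r=np.linalg.inv(f["K"])@np.stack([u,v,np.ones(len(u))])
    return (f["R"].T@(r*d-np.array(f["t"]).reshape(3,1))).T,u,v
def px(f,X):
    p=f["K"]@(f["R"]@np.asarray(X)+np.array(f["t"]).ravel()); return p[:2]/p[2]
E
python3 - <<'E'
from h import *
s=robot.observe();print(s)
F={n:robot.grab_frame(n) for n in("side","top")}
cv2.imwrite("pics/a_top.png",F["top"]["image"]);cv2.imwrite("pics/a_side.png",F["side"]["image"])
for n,f in F.items():
    print(n,"cam at",-f["R"].T@np.array(f["t"]).ravel())
    for l in "lid_mid lid_tail lid_lug bin_mouth bin_gap riser_edge pot_mid dish_mid fork_mid spray_mid clay_pot_mid".split():
        for r in robot.recognise(l,f)[:4]:
            print(l,np.round(r["uv"]),round(r["conf"],2),np.round(w(f,r["uv"]),3))
E
```

```text
{'clock': 0.0, 'joints': array([ 1.03060791e+00,  3.13451321e-01,  1.49839410e+00,  2.19916046e-05,
        1.33099389e+00, -2.23408487e-01]), 'qd': array([ 6.60761721e-04,  1.50503372e-03, -9.97035441e-04, -1.44419545e-04,
        1.82285779e-03, -7.22761371e-05]), 'joint_torque': array([ 3.23451368e-04, -4.02211297e+01, -2.52266729e+01,  6.94097369e-02,
        3.53258417e-02, -1.29757605e-04]), 'eef_pos': array([0.16343176, 0.49867296, 0.23817657]), 'orientation': array([-4.95450448e-01, -3.10178775e+00,  1.80445574e-03]), 'force': array([-0.30427973,  1.00402062, -0.11328245]), 'ft_torque': array([ 0.00815687,  0.00647019, -0.04148972]), 'grip_force': 0.0, 'finger_gap': 0.9981731189893555}
side cam at [-0.24287643 -0.96914737  0.89116838]
lid_mid [273. 274.] 0.87 [ 0.342 -0.172  0.029]
lid_mid [272. 198.] 0.69 [0.57  0.144 0.032]
lid_mid [164. 225.] 0.38 [0.215 0.24  0.014]
lid_tail [265. 200.] 0.77 [0.543 0.144 0.032]
lid_tail [276. 273.] 0.74 [ 0.347 -0.176  0.034]
lid_tail [160. 227.] 0.64 [0.198 0.228 0.02 ]
lid_lug [276. 272.] 0.65 [ 0.348 -0.179  0.039]
lid_lug [268. 200.] 
[... 809 characters left out ...]
12.] 0.61 [0.162 0.268 0.058]
lid_tail [137. 243.] 0.31 [0.356 0.424 0.005]
lid_lug [184. 313.] 0.93 [0.159 0.267 0.057]
lid_lug [335. 248.] 0.72 [ 0.352 -0.16   0.054]
lid_lug [229. 190.] 0.63 [0.516 0.15  0.051]
bin_mouth [340. 168.] 0.66 [ 0.579 -0.167  0.095]
bin_gap [337. 166.] 0.87 [ 0.583 -0.16   0.103]
riser_edge [222. 148.] 0.89 [0.627 0.168 0.096]
pot_mid [229. 128.] 0.68 [0.685 0.15  0.095]
dish_mid [282. 204.] 0.72 [ 0.482 -0.006  0.004]
fork_mid [282. 163.] 0.79 [ 0.603 -0.002  0.023]
fork_mid [442. 167.] 0.72 [ 0.576 -0.439  0.156]
fork_mid [340. 166.] 0.35 [ 0.583 -0.166  0.105]
spray_mid [440. 168.] 0.86 [ 0.574 -0.434  0.153]
clay_pot_mid [136. 242.] 0.75 [0.359 0.428 0.006]
```

View pics/a_top.png

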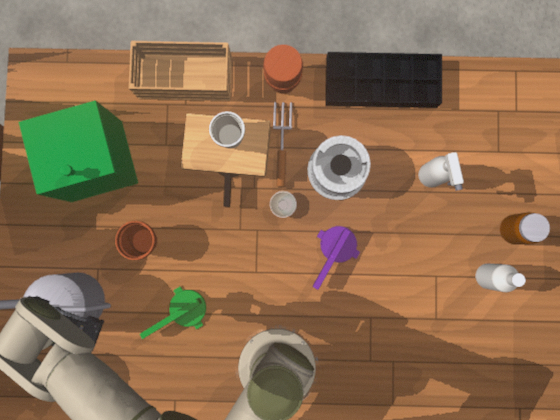

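View pics/a_side.png

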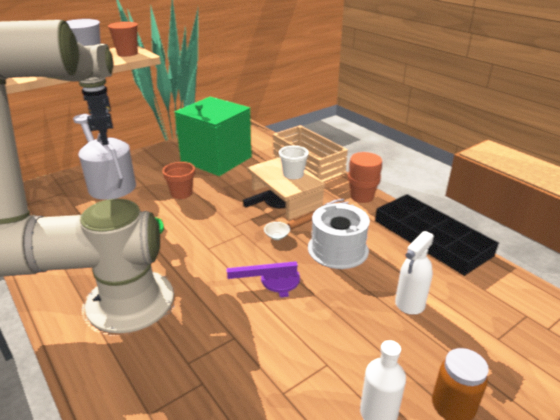

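The top view shows three lids: green at (186,308), purple at (339,245), and black with its tail at (228,190) sticking out from under the pine step at (225,145). The black one fits the description. The bin is at (340,166), the dish at (283,204), the fork at (283,125) and the pot at (227,128).

```bash
python3 - <<'E'
from h import *
f=robot.grab_frame("top");g=robot.grab_frame("side")
a=f["image"][95:225,175:385];b=cv2.resize(a,None,fx=3.8,fy=3.8,interpolation=cv2.INTER_CUBIC)
cv2.imwrite("pics/b.png",b)
# tail
for n,q,box in(("top",f,(170,212,218,240)),("side",g,(185,212,235,300))):
    m=np.zeros((420,560),bool);m[box[0]:box[1],box[2]:box[3]]=True
    m&=q["image"].max(2)<60
    P,u,v=cloud(q,m);k=(P[:,2]>.045)&(P[:,2]<.066);T=P[k]
    if len(T)<5: print(n,len(T));continue
    c=T.mean(0);e=np.linalg.svd(T[:,:2]-c[:2])[2][0]
    pr=(T[:,:2]-c[:2])@e
    print(n,"tail",len(T),c.round(4),"dir",e,np.degrees(np.arctan2(e[1],e[0])),"ends",(c[:2]+e*pr.min()).round(3),(c[:2]+e*pr.max()).round(3),"wid",np.ptp((T[:,:2]-c[:2])@[-e[1],e[0]]))
# step board
P,u,v=cloud(f);k=(abs(P[:,2]-.092)<.008)&(P[:,0]>.55)&(P[:,0]<.85)&(P[:,1]>0)&(P[:,1]<.35)
r=cv2.minAreaRect(P[k][:,:2].astype(np.float32));print("step",r,cv2.boxPoints(r).round(3).tolist())
# bin
S=[]
for q in(f,g):
    P,u,v=cloud(q);k=(np.hypot(P[:,0]-.58,P[:,1]+.165)<.1)&(P[:,2]>.104)&(P[:,2]<.12)
    B=P[k]
    hull=cv2.convexHull(B[:,:2].astype(np.float32));print("bin",len(B),cv2.minEnclosingCircle(hull),np.median(B[:,2]))
    c,_=cv2.minEnclosingCircle(hull)
    d=B[:,:2]-np.array(c);R=np.hypot(*d.T);A=np.degrees(np.arctan2(d[:,1],d[:,0]))
    k=R<71;print(np.histogram(A[k],bins=36,range=(-180,180))[0])
    k=R<.071;print(np.histogram(A[k],bins=36,range=(-180,180))[0])
# dish
P,u,v=cloud(f);k=(np.hypot(P[:,0]-.48,P[:,1]+.006)<.07)&(P[:,2]>.02)&(P[:,2]<.04)
print("dish",cv2.minEnclosingCircle(P[k][:,:2].astype(np.float32)))
E
```

```text
top 0
side tail 134 [0.5166 0.1488 0.052 ] dir [-0.99965795  0.0261529 ] 178.5013786137755 ends [0.576 0.147] [0.463 0.15 ] wid 0.020645952649682723
step ((0.7089147567749023, 0.18152816593647003), (0.34805774688720703, 0.296081006526947), 86.0986557006836) [[0.5490000247955322, 0.017999999225139618], [0.8450000286102295, -0.0020000000949949026], [0.8679999709129333, 0.3449999988079071], [0.5730000138282776, 0.36500000953674316]]
bin 1158 ((0.5866547226905823, -0.1681891679763794), 0.08109880238771439) 0.11118638130028087
[34 35 37 33 37 30 14 15 19 29 38 38 40 35 38 36 37 39 34 36 37 33 37 34
 14 16 14 24 37 37 36 37 36 38 36 38]
[19 19 23 19 21 15  0  1  1 12 23 22 24 22 22 19 21 23 19 21 19 18 21 19
  1  1  0 10 18 19 20 19 22 21 19 21]
bin 793 ((0.5878440141677856, -0.17096026241779327), 0.0848432332277298) 0.11038906328819416
[28 33 29 29 33 31 18 16 15 23 30 19 19 18 23 21 19 22 23 24 23 22 24 22
 16 12 13 14 22 19 22 22 17 21 26 25]
[12 16 11 11 15  9  2  1  0 11 15  7 13 12 12 13 13 15 17 14 16 15 15 16
  3  1  0  6 13  8 12 11  8 12  9 10]
dish ((0.4942494332790375, -0.002699366770684719), 0.05525621399283409)
```

View pics/b.png

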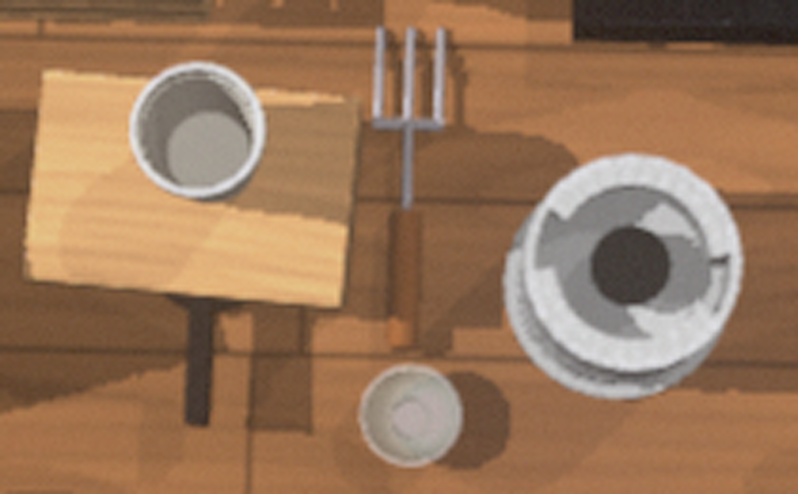

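The crop confirms it: the black tail comes out at crop (200,360), with the step's front edge above it. The bin's gaps are at crop left (545,235) and right (720,260). That puts the mouth's y axis near 77° and its x axis near -13°.

```bash
python3 - <<'E'
from h import *
f=robot.grab_frame("top")
for c in((25,278),(342,305),(358,95),(42,68)): print("step corner",w(f,(175+c[0]/3.8,95+c[1]/3.8),z=.092).round(4))
for c in((200,305),(198,425)): print("tail",w(f,(175+c[0]/3.8,95+c[1]/3.8),z=.056).round(4))
im=f["image"].astype(int)
s=im.sum(2)
for r in(178,184,190,196,200): # subpixel centre of dark tail
    wt=np.clip(230-s[r,221:236],0,None)
    print(r,s[r,221:236],w(f,((wt*np.arange(221,236)).sum()/max(wt.sum(),1),r),z=.056).round(4))
# bin circle, rim fit
from scipy.optimize import least_squares
P,u,v=cloud(f);d=np.hypot(P[:,0]-.587,P[:,1]+.169)
B=P[(d<.1)&(P[:,2]>.104)&(P[:,2]<.12)]
inn=[]; out=[]
for a in range(-180,180,6):
    ang=np.degrees(np.arctan2(B[:,1]+.169,B[:,0]-.587));k=abs((ang-a+180)%360-180)<4
    R=np.hypot(B[k,0]-.587,B[k,1]+.169);out.append((a,R.max()));inn.append((a,R.min()))
fit=lambda L:least_squares(lambda p:[np.hypot(.587+r*np.cos(np.radians(a))-p[0],-.169+r*np.sin(np.radians(a))-p[1])-p[2] for a,r in L],[.587,-.169,.07],loss='soft_l1',f_scale=.002).x.round(4)
print("outer",fit(out),"inner",fit([x for x in inn if x[1]<.064]))
print([(a,round(r*1000)) for a,r in inn])
E
```

```text
step corner [0.5691 0.2807 0.092 ]
step corner [0.5537 0.0435 0.092 ]
step corner [0.713  0.0353 0.092 ]
step corner [0.7288 0.2736 0.092 ]
tail [0.5567 0.1536 0.056 ]
tail [0.4646 0.1525 0.056 ]
178 [265 266 267 231 186 181 184 190 170 173 200 244 324 323 304] [0.5487 0.1524 0.056 ]
184 [246 248 260 215 178 181 185 185 174 159 227 274 267 339 370] [0.5312 0.1531 0.056 ]
190 [250 279 277 225 178 175 179 176 179 171 292 334 333 346 341] [0.5137 0.1528 0.056 ]
196 [338 332 280 196 182 175 179 182 170 202 302 338 344 346 338] [0.4961 0.1537 0.056 ]
200 [325 326 256 194 175 168 171 181 166 236 306 324 331 334 326] [0.4845 0.1543 0.056 ]
outer [ 0.5869 -0.168   0.08  ] inner [ 0.5862 -0.1679  0.0567]
[(-180, 59), (-174, 59), (-168, 22), (-162, 58), (-156, 58), (-150, 58), (-144, 58), (-138, 14), (-132, 57), (-126, 58), (-120, 61), (-114, 71), (-108, 71), (-102, 71), (-96, 71), (-90, 71), (-84, 57), (-78, 56), (-72, 56), (-66, 22), (-60, 18), (-54, 18), (-48, 57), (-42, 13), (-36, 57), (-30, 20), (-24, 20), (-18, 19), (-12, 57), (-6, 57), (0, 57), (6, 57), (12, 57), (18, 28), (24, 58), (30, 58), (36, 58), (42, 58), (48, 58), (54, 58), (60, 59), (66, 74), (72, 73), (78, 74), (84, 73), (90, 75), (96, 27), (102, 22), (108, 59), (114, 27), (120, 59), (126, 27), (132, 60), (138, 60), (144, 58), (150, 19), (156, 28), (162, 58), (168, 59), (174, 19)]
```

Request:
drive_tool([
  {"rz":-8.3,"fingers":0.7},
  {"rz":-8.3},
  {"x":-0.0335,"y":-0.0338},
  {"x":-0.0335,"y":-0.0338},
  {"x":-0.0335,"y":-0.0338},
  {"x":-0.0335,"y":-0.0338},
  {"x":-0.0335,"y":-0.0338},
  {"x":-0.0335,"y":-0.0338},
  {"x":-0.0335,"y":-0.0338},
  {"x":-0.0335,"y":-0.0338},
  {"x":-0.0335,"y":-0.0338},
  {"x":-0.033,"y":-0.0335},
  {"z":0.05},
  {"z":0.05},
  {"z":0.03},
  {},
], newtons=40)

```text
invalid input
```

Request:
drive_tool([
  {"rz":-8.3,"fingers":0.7},
  {"rz":-8.3},
  {"x":-0.0335,"y":-0.0338},
  {"x":-0.0335,"y":-0.0338},
  {"x":-0.0335,"y":-0.0338},
  {"x":-0.0335,"y":-0.0338},
  {"x":-0.0335,"y":-0.0338},
  {"x":-0.0335,"y":-0.0338},
  {"x":-0.0335,"y":-0.0338},
  {"x":-0.0335,"y":-0.0338},
  {"x":-0.0335,"y":-0.0338},
  {"x":-0.033,"y":-0.0335},
  {"z":0.05},
  {"z":0.05},
  {"z":0.03},
  {"z":0.0},
], newtons=40)

```text
invalid input
```

Request:
drive_tool([
  {"x":0,"y":0,"z":0,"rx":0,"ry":0,"rz":-8.3,"fingers":0.7},
], newtons=40)

```text
clock: 1.48
eef_pos: [0.1636, 0.4989, 0.2387]
orientation: [0.265, 3.13, 0.0]
force: [-0.0, 0.7, 0.4]
finger_gap: 0.911
grip_force: 0.0
```

```bash
python3 -c "
from h import *
s=robot.observe();print(s['clock'],s['eef_pos'],s['orientation'],s['finger_gap'])"
```

```text
1.475 [0.16357534 0.49887575 0.2387299 ] [2.64790814e-01 3.13038660e+00 4.76660578e-05] 0.910620498358625
```

Request:
drive_tool([
  {"x":0,"y":0,"z":0,"rx":0,"ry":0,"rz":-8.2,"fingers":0.7},
  {"x":-0.0335,"y":-0.0338,"z":0,"rx":0,"ry":0,"rz":0,"fingers":0.7},
  {"x":-0.0335,"y":-0.0338,"z":0,"rx":0,"ry":0,"rz":0,"fingers":0.7},
  {"x":-0.0335,"y":-0.0338,"z":0,"rx":0,"ry":0,"rz":0,"fingers":0.7},
  {"x":-0.0335,"y":-0.0338,"z":0,"rx":0,"ry":0,"rz":0,"fingers":0.7},
  {"x":-0.0335,"y":-0.0338,"z":0,"rx":0,"ry":0,"rz":0,"fingers":0.7},
  {"x":-0.0335,"y":-0.0338,"z":0,"rx":0,"ry":0,"rz":0,"fingers":0.7},
  {"x":-0.0335,"y":-0.0338,"z":0,"rx":0,"ry":0,"rz":0,"fingers":0.7},
  {"x":-0.0335,"y":-0.0338,"z":0,"rx":0,"ry":0,"rz":0,"fingers":0.7},
  {"x":-0.0335,"y":-0.0338,"z":0,"rx":0,"ry":0,"rz":0,"fingers":0.7},
  {"x":-0.033,"y":-0.0335,"z":0,"rx":0,"ry":0,"rz":0,"fingers":0.7},
  {"x":0,"y":0,"z":0.05,"rx":0,"ry":0,"rz":0,"fingers":0.7},
  {"x":0,"y":0,"z":0.05,"rx":0,"ry":0,"rz":0,"fingers":0.7},
  {"x":0,"y":0,"z":0.03,"rx":0,"ry":0,"rz":0,"fingers":0.7},
  {"x":0,"y":0,"z":0,"rx":0,"ry":0,"rz":0,"fingers":0.7},
], newtons=40)

```text
clock: 3.35
eef_pos: [0.4873, 0.1516, 0.1073]
orientation: [-0.045, -3.137, 0.001]
force: [-0.8, 0.4, 0.5]
finger_gap: 0.699
grip_force: 0.0
```

Request:
drive_tool([
  {"x":0,"y":0,"z":0.04,"rx":0,"ry":0,"rz":0,"fingers":0.7},
  {"x":0,"y":0,"z":0.03,"rx":0,"ry":0,"rz":0,"fingers":0.7},
  {"x":0,"y":0,"z":0.013,"rx":0,"ry":0,"rz":0,"fingers":0.7},
  {"x":0,"y":0,"z":0,"rx":0,"ry":0,"rz":0,"fingers":0.15},
  {"x":0,"y":0,"z":0,"rx":0,"ry":0,"rz":0,"fingers":0.1},
  {"x":0,"y":0,"z":0,"rx":0,"ry":0,"rz":0,"fingers":0.1},
  {"x":0,"y":0,"z":0,"rx":0,"ry":0,"rz":0,"fingers":0.1},
  {"x":0,"y":0,"z":0,"rx":0,"ry":0,"rz":0,"fingers":0.1},
], newtons=30)

```text
clock: 4.35
eef_pos: [0.4884, 0.1518, 0.026]
orientation: [0.045, 3.141, 0.0]
force: [-0.0, 0.8, 2.2]
finger_gap: 0.202
grip_force: 29.6
```

Gripped: 17.8 mm opening at 30 N. Next I pull the lid out.

Request:
drive_tool([
  {"x":0.01,"y":0,"z":0,"rx":0,"ry":0,"rz":0,"fingers":0.1},
  {"x":0.02,"y":0,"z":0,"rx":0,"ry":0,"rz":0,"fingers":0.1},
  {"x":0.02,"y":0,"z":0,"rx":0,"ry":0,"rz":0,"fingers":0.1},
  {"x":0.02,"y":0,"z":0,"rx":0,"ry":0,"rz":0,"fingers":0.1},
  {"x":0.02,"y":0,"z":0,"rx":0,"ry":0,"rz":0,"fingers":0.1},
  {"x":0.02,"y":0,"z":0,"rx":0,"ry":0,"rz":0,"fingers":0.1},
  {"x":0.02,"y":0,"z":0,"rx":0,"ry":0,"rz":0,"fingers":0.1},
  {"x":0.02,"y":0,"z":0,"rx":0,"ry":0,"rz":0,"fingers":0.1},
  {"x":0.01,"y":0,"z":0,"rx":0,"ry":0,"rz":0,"fingers":0.1},
  {"x":0,"y":0,"z":0,"rx":0,"ry":0,"rz":0,"fingers":0.1},
])

```text
clock: 5.6
eef_pos: [0.3272, 0.1562, 0.0257]
orientation: [-0.045, -3.139, 0.0]
force: [-4.0, -1.3, 4.9]
finger_gap: 0.201
grip_force: 29.6
```

```bash
python3 - <<'E'
from h import *
g=robot.grab_frame("side");f=robot.grab_frame("top")
cv2.imwrite("pics/c.png",np.hstack([cv2.resize(g["image"][130:330,170:430],(400,308)),cv2.resize(f["image"][90:290,150:410],(400,308))]))
E
```

```text
(no output)
```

View pics/c.png

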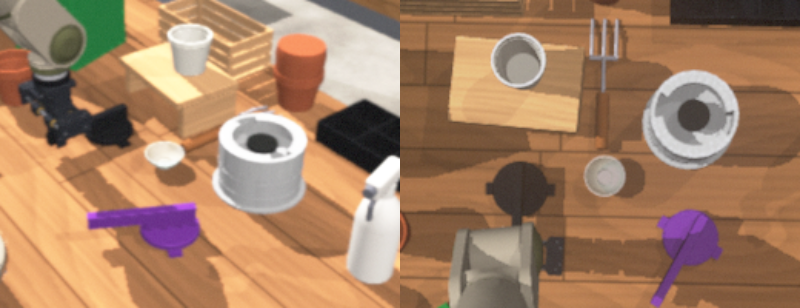

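The lid is out: its disc is at crop-right (520,188), clear of the step, and the bystanders look undisturbed. I let go, rise and measure.

Request:
drive_tool([
  {"x":0,"y":0,"z":0,"rx":0,"ry":0,"rz":0,"fingers":0.6},
  {"x":0,"y":0,"z":0,"rx":0,"ry":0,"rz":0,"fingers":0.6},
  {"x":0,"y":0,"z":0,"rx":0,"ry":0,"rz":0,"fingers":0.6},
  {"x":0,"y":0,"z":-0.02,"rx":0,"ry":0,"rz":0,"fingers":0.6},
  {"x":0,"y":0,"z":-0.04,"rx":0,"ry":0,"rz":0,"fingers":0.6},
  {"x":0,"y":0.0,"z":-0.05,"rx":0,"ry":0,"rz":0,"fingers":0.6},
  {"x":0,"y":0.05,"z":0,"rx":0,"ry":0,"rz":0,"fingers":0.6},
  {"x":0,"y":0.05,"z":0,"rx":0,"ry":0,"rz":0,"fingers":0.6},
  {"x":0,"y":0,"z":0,"rx":0,"ry":0,"rz":0,"fingers":0.6},
])

```text
clock: 6.82
eef_pos: [0.3308, 0.2583, 0.1356]
orientation: [0.039, 3.141, 0.001]
force: [0.3, -0.6, -0.5]
finger_gap: 0.603
grip_force: 0.0
```

```bash
python3 - <<'E'
from h import *
from scipy.optimize import minimize
g=robot.grab_frame("side");f=robot.grab_frame("top")
cv2.imwrite("pics/d.png",np.hstack([cv2.resize(g["image"][130:330,170:430],(400,308)),cv2.resize(f["image"][90:290,150:410],(400,308))]))
for n,q in(("side",g),("top",f)):
    P,u,v=cloud(q)
    dark=q["image"][v,u].max(1)<85
    box=(P[:,0]>.27)&(P[:,0]<.53)&(P[:,1]>.06)&(P[:,1]<.23)
    H=P[box&dark&(P[:,2]>.047)&(P[:,2]<.066)]
    c=H.mean(0);e=np.linalg.svd(H[:,:2]-c[:2])[2][0];e*=np.sign(e[0]);pr=(H[:,:2]-c[:2])@e;pp=(H[:,:2]-c[:2])@[-e[1],e[0]]
    print(n,"handle",len(H),c.round(4),"ang",np.degrees(np.arctan2(e[1],e[0])).round(2),"len",np.ptp(pr).round(3),"wid",np.ptp(pp).round(3),"ends",(c[:2]+e*pr.min()).round(4),(c[:2]+e*pr.max()).round(4))
    D=P[box&dark&(P[:,2]>.009)&(P[:,2]<.024)]
    print(" disc",len(D),D.mean(0).round(4),D[:,:2].min(0),D[:,:2].max(0))
    for s in robot.recognise("lid_mid",q)+robot.recognise("lid_tail",q): print("  ",s["uv"].round() if hasattr(s["uv"],"round") else s["uv"],s["conf"],w(q,s["uv"],z=.056).round(3))
E
```

```text
side handle 247 [0.3968 0.1501 0.0532] ang -0.24 len 0.187 wid 0.024 ends [0.3054 0.1505] [0.4925 0.1497]
 disc 293 [0.4443 0.1311 0.0153] [0.39478807 0.09784948] [0.4978318  0.17183573]
   [238.4, 211.8] 0.77 [0.413 0.107 0.056]
   [271.4, 274.3] 0.69 [ 0.32  -0.195  0.056]
   [160.1, 221.7] 0.69 [0.191 0.206 0.056]
   [276.0, 273.9] 0.88 [ 0.331 -0.201  0.056]
   [153.7, 219.7] 0.68 [0.18  0.228 0.056]
   [233.9, 213.4] 0.61 [0.397 0.108 0.056]
top handle 389 [0.4064 0.156  0.0551] ang 0.37 len 0.186 wid 0.019 ends [0.3111 0.1554] [0.4967 0.1566]
 disc 730 [0.4524 0.1533 0.0152] [0.39936322 0.09207661] [0.50403091 0.22013889]
   [332.8, 248.2] 0.63 [ 0.352 -0.155  0.056]
   [198.1, 305.6] 0.62 [0.18  0.227 0.056]
   [225.6, 211.3] 0.58 [0.452 0.156 0.056]
   [337.6, 167.1] 0.58 [ 0.587 -0.165  0.056]
   [226.9, 214.3] 0.97 [0.443 0.152 0.056]
   [333.9, 247.7] 0.91 [ 0.353 -0.158  0.056]
   [200.9, 310.2] 0.46 [0.167 0.219 0.056]
```

View pics/d.png

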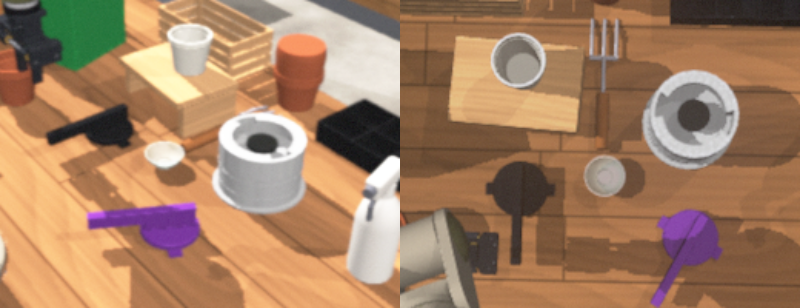

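Both views show the lid lying flat, with its axis at about (0.4515, 0.155) and its handle near 0°. I regrip it at the middle.

Request:
drive_tool([
  {"x":-0.041,"y":-0.0333,"z":0,"rx":0,"ry":0,"rz":0,"fingers":0.6},
  {"x":-0.041,"y":-0.0333,"z":0,"rx":0,"ry":0,"rz":0,"fingers":0.6},
  {"x":-0.0412,"y":-0.0333,"z":0,"rx":0,"ry":0,"rz":0,"fingers":0.6},
  {"x":0,"y":0,"z":0.03,"rx":0,"ry":0,"rz":-0.8,"fingers":0.6},
  {"x":0,"y":0,"z":0.02,"rx":0,"ry":0,"rz":0,"fingers":0.6},
  {"x":0,"y":0,"z":0,"rx":0,"ry":0,"rz":0,"fingers":0.6},
  {"x":0,"y":0,"z":0,"rx":0,"ry":0,"rz":0,"fingers":0.6},
])

```text
clock: 8.0
eef_pos: [0.4518, 0.1526, 0.0866]
orientation: [0.024, 3.14, 0.0]
force: [-0.9, -0.5, 0.2]
finger_gap: 0.596
grip_force: 0.0
```

Request:
drive_tool([
  {"x":0,"y":0.003,"z":0.03,"rx":0,"ry":0,"rz":0,"fingers":0.6},
  {"x":0,"y":0,"z":0.02,"rx":0,"ry":0,"rz":0,"fingers":0.6},
  {"x":0,"y":0,"z":0.012,"rx":0,"ry":0,"rz":0,"fingers":0.6},
  {"x":0,"y":0,"z":0,"rx":0,"ry":0,"rz":0,"fingers":0.6},
  {"x":0,"y":0,"z":0,"rx":0,"ry":0,"rz":0,"fingers":0.1},
  {"x":0,"y":0,"z":0,"rx":0,"ry":0,"rz":0,"fingers":0.1},
  {"x":0,"y":0,"z":0,"rx":0,"ry":0,"rz":0,"fingers":0.1},
  {"x":0,"y":0,"z":0,"rx":0,"ry":0,"rz":0,"fingers":0.1},
  {"x":0,"y":0,"z":0,"rx":0,"ry":0,"rz":0,"fingers":0.1},
  {"x":0,"y":0,"z":-0.01,"rx":0,"ry":0,"rz":0,"fingers":0.1},
  {"x":0,"y":0,"z":-0.02,"rx":0,"ry":0,"rz":0,"fingers":0.1},
  {"x":0,"y":0,"z":0,"rx":0,"ry":0,"rz":0,"fingers":0.1},
], newtons=55)

```text
clock: 9.5
eef_pos: [0.4521, 0.1559, 0.0548]
orientation: [0.023, 3.139, 0.0]
force: [-0.3, -0.7, -4.0]
finger_gap: 0.196
grip_force: 55.0
```

Request:
drive_tool([
  {"x":0,"y":0,"z":-0.04,"rx":0,"ry":0,"rz":0,"fingers":0.1},
  {"x":0,"y":0,"z":-0.05,"rx":0,"ry":0,"rz":0,"fingers":0.1},
  {"x":0,"y":0,"z":-0.05,"rx":0,"ry":0,"rz":0,"fingers":0.1},
  {"x":-0.01744,"y":-0.04024,"z":0,"rx":0,"ry":0,"rz":0,"fingers":0.1},
  {"x":-0.01744,"y":-0.04024,"z":0,"rx":0,"ry":0,"rz":0,"fingers":0.1},
  {"x":-0.01744,"y":-0.04024,"z":0,"rx":0,"ry":0,"rz":0,"fingers":0.1},
  {"x":-0.01744,"y":-0.04024,"z":0,"rx":0,"ry":0,"rz":0,"fingers":0.1},
  {"x":-0.01744,"y":-0.04024,"z":0,"rx":0,"ry":0,"rz":0,"fingers":0.1},
  {"x":-0.01744,"y":-0.04024,"z":0,"rx":0,"ry":0,"rz":0,"fingers":0.1},
  {"x":-0.01744,"y":-0.04024,"z":0,"rx":0,"ry":0,"rz":0,"fingers":0.1},
  {"x":-0.01744,"y":-0.04024,"z":0,"rx":0,"ry":0,"rz":0,"fingers":0.1},
  {"x":0,"y":0,"z":0,"rx":0,"ry":0,"rz":6.2,"fingers":0.1},
  {"x":0,"y":0,"z":0,"rx":0,"ry":0,"rz":6.2,"fingers":0.1},
  {"x":0,"y":0,"z":0,"rx":0,"ry":0,"rz":0,"fingers":0.1},
  {"x":0,"y":0,"z":0,"rx":0,"ry":0,"rz":0,"fingers":0.1},
])

```text
clock: 11.38
eef_pos: [0.586, -0.168, 0.1932]
orientation: [-0.359, -3.12, -0.0]
force: [0.5, -0.7, -2.5]
finger_gap: 0.196
grip_force: 55.0
```

```bash
python3 - <<'E'
from h import *
g=robot.grab_frame("side");f=robot.grab_frame("top")
cv2.imwrite("pics/e.png",np.hstack([cv2.resize(g["image"][110:310,240:500],(400,308)),cv2.resize(f["image"][90:290,220:480],(400,308))]))
for n,q in(("side",g),("top",f)):
    P,u,v=cloud(q);dark=q["image"][v,u].max(1)<85
    k=dark&(np.hypot(P[:,0]-.587,P[:,1]+.168)<.16)
    for lo,hi in((.178,.196),(.196,.24)):
        D=P[k&(P[:,2]>lo)&(P[:,2]<hi)]
        if len(D)>5: print(n,lo,len(D),D.mean(0).round(4),D[:,:2].min(0).round(3),D[:,:2].max(0).round(3))
s=robot.observe();print(s["eef_pos"],s["orientation"],s["joints"].round(2),s["force"],s["ft_torque"])
E
```

```text
side 0.178 411 [ 0.5728 -0.1904  0.1849] [ 0.529 -0.224] [ 0.632 -0.14 ]
side 0.196 630 [ 0.5252 -0.1628  0.2158] [ 0.441 -0.197] [ 0.626 -0.132]
top 0.178 21 [ 0.6078 -0.1387  0.1847] [ 0.563 -0.215] [ 0.627 -0.126]
[ 0.58612135 -0.16801304  0.19353188] [-3.60210433e-01 -3.12057060e+00 -1.17955506e-04] [-0.47  0.53  1.29 -0.    1.32 -1.81] [-0.86039664  0.326599   -3.43149732] [ 0.0478387  -0.03107021 -0.0413849 ]
```

View pics/e.png

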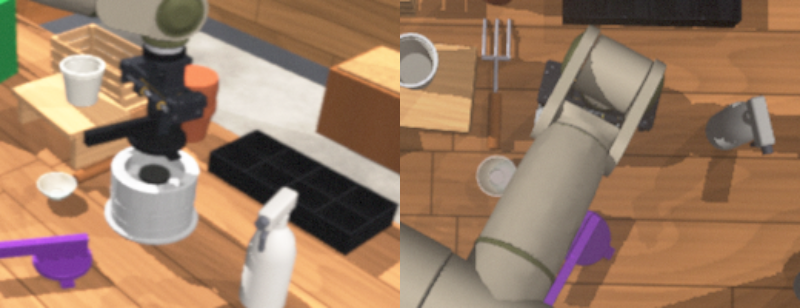

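The side view shows the lid level above the bin with its tail towards the robot. The numbers put it centred to about 1 mm and at -13.1°. I lower it.

Request:
drive_tool([
  {"x":-0.0006,"y":0,"z":0.02,"rx":0,"ry":0,"rz":0,"fingers":0.1},
  {"x":0,"y":0,"z":0.02,"rx":0,"ry":0,"rz":0,"fingers":0.1},
  {"x":0,"y":0,"z":0.012,"rx":0,"ry":0,"rz":0,"fingers":0.1},
  {"x":0,"y":0,"z":0.005,"rx":0,"ry":0,"rz":0,"fingers":0.1},
  {"x":0,"y":0,"z":0.004,"rx":0,"ry":0,"rz":0,"fingers":0.1},
  {"x":0,"y":0,"z":0,"rx":0,"ry":0,"rz":0,"fingers":0.1},
  {"x":0,"y":0,"z":0,"rx":0,"ry":0,"rz":0,"fingers":0.1},
])

```text
clock: 12.35
eef_pos: [0.5869, -0.1683, 0.1332]
orientation: [0.362, 3.12, -0.0]
force: [-0.4, -0.5, -3.7]
finger_gap: 0.195
grip_force: 55.0
```

Request:
drive_tool([
  {"x":0,"y":0,"z":0.003,"rx":0,"ry":0,"rz":0,"fingers":0.1},
  {"x":0,"y":0,"z":0.003,"rx":0,"ry":0,"rz":0,"fingers":0.1},
  {"x":0,"y":0,"z":0.002,"rx":0,"ry":0,"rz":0,"fingers":0.1},
  {"x":0,"y":0,"z":0.001,"rx":0,"ry":0,"rz":0,"fingers":0.1},
  {"x":0,"y":0,"z":0,"rx":0,"ry":0,"rz":0,"fingers":0.1},
  {"x":0,"y":0,"z":0,"rx":0,"ry":0,"rz":0,"fingers":0.1},
])

```text
clock: 13.1
eef_pos: [0.5868, -0.1683, 0.124]
orientation: [0.362, 3.12, -0.0]
force: [-0.5, 0.8, 1.0]
finger_gap: 0.204
grip_force: 55.0
```

The lid is touching the pad with no side force. I press it down.

Request:
drive_tool([
  {"x":0,"y":0,"z":0.003,"rx":0,"ry":0,"rz":0,"fingers":0.1},
  {"x":0,"y":0,"z":0.003,"rx":0,"ry":0,"rz":0,"fingers":0.1},
  {"x":0,"y":0,"z":0.003,"rx":0,"ry":0,"rz":0,"fingers":0.1},
  {"x":0,"y":0,"z":0,"rx":0,"ry":0,"rz":0,"fingers":0.1},
  {"x":0,"y":0,"z":0,"rx":0,"ry":0,"rz":0,"fingers":0.1},
])

```text
clock: 13.72
eef_pos: [0.5869, -0.1683, 0.1158]
orientation: [0.362, 3.12, -0.001]
force: [-5.6, 3.0, 8.6]
finger_gap: 0.194
grip_force: 55.0
```

Pad compression is about 8.6 mm, judged from the 12.3 N load. I turn it 30° first and check.

Request:
drive_tool([
  {"x":0,"y":0,"z":0,"rx":0,"ry":0,"rz":5,"fingers":0.1},
  {"x":0,"y":0,"z":0,"rx":0,"ry":0,"rz":5,"fingers":0.1},
  {"x":0,"y":0,"z":0,"rx":0,"ry":0,"rz":5,"fingers":0.1},
  {"x":0,"y":0,"z":0,"rx":0,"ry":0,"rz":5,"fingers":0.1},
  {"x":0,"y":0,"z":0,"rx":0,"ry":0,"rz":5,"fingers":0.1},
  {"x":0,"y":0,"z":0,"rx":0,"ry":0,"rz":5,"fingers":0.1},
  {"x":0,"y":0,"z":0,"rx":0,"ry":0,"rz":0,"fingers":0.1},
])

```text
clock: 14.6
eef_pos: [0.5878, -0.1688, 0.1163]
orientation: [1.158, 2.916, -0.001]
force: [-0.4, -0.9, 8.1]
finger_gap: 0.2
grip_force: 55.0
```

```bash
python3 -c "
from h import *
s=robot.observe();print(s['force'],s['ft_torque'],s['joints'].round(2),s['eef_pos'])"
```

```text
[-0.39968287 -0.88218952  8.09318548] [0.00472902 0.02286925 0.03483352] [-0.47  0.61  1.38 -0.    1.15 -1.29] [ 0.58784448 -0.16882205  0.1162695 ]
```

Request:
drive_tool([
  {"x":0,"y":0,"z":0,"rx":0,"ry":0,"rz":7.5,"fingers":0.1},
  {"x":0,"y":0,"z":0,"rx":0,"ry":0,"rz":7.5,"fingers":0.1},
  {"x":0,"y":0,"z":0,"rx":0,"ry":0,"rz":7.5,"fingers":0.1},
  {"x":0,"y":0,"z":0,"rx":0,"ry":0,"rz":7.5,"fingers":0.1},
  {"x":0,"y":0,"z":0,"rx":0,"ry":0,"rz":7.5,"fingers":0.1},
  {"x":0,"y":0,"z":0,"rx":0,"ry":0,"rz":7.5,"fingers":0.1},
  {"x":0,"y":0,"z":0,"rx":0,"ry":0,"rz":7.5,"fingers":0.1},
  {"x":0,"y":0,"z":0,"rx":0,"ry":0,"rz":5.5,"fingers":0.1},
  {"x":0,"y":0,"z":0,"rx":0,"ry":0,"rz":2,"fingers":0.1},
  {"x":0,"y":0,"z":0,"rx":0,"ry":0,"rz":0,"fingers":0.1},
])

```text
clock: 15.85
eef_pos: [0.5878, -0.1688, 0.1163]
orientation: [2.46, 1.948, 0.003]
force: [0.4, 0.1, 8.1]
finger_gap: 0.204
grip_force: 55.0
```

```bash
python3 -c "
from h import *
s=robot.observe();print(s['force'],s['ft_torque'],s['joints'].round(2),s['eef_pos']);o=s['orientation'];print(np.degrees(2*np.arctan2(o[1],o[0])))"
```

```text
[0.37378193 0.10960398 8.12120486] [-0.05479702  0.18691839  0.08316443] [-0.47  0.61  1.38 -0.    1.15 -0.24] [ 0.58780559 -0.16884444  0.11626947]
76.73452128880773
```

Request:
drive_tool([
  {"x":0,"y":0,"z":0,"rx":0,"ry":0,"rz":1.5,"fingers":0.1},
  {"x":0,"y":0,"z":0,"rx":0,"ry":0,"rz":1.5,"fingers":0.1},
  {"x":0,"y":0,"z":0,"rx":0,"ry":0,"rz":0,"fingers":0.1},
  {"x":0,"y":0,"z":0,"rx":0,"ry":0,"rz":0,"fingers":0.1},
])

```text
clock: 16.35
eef_pos: [0.5878, -0.1689, 0.1163]
orientation: [2.51, 1.883, 0.003]
force: [0.2, 0.8, 8.2]
finger_gap: 0.201
grip_force: 55.0
```

```bash
python3 -c "
from h import *
s=robot.observe();print(s['force'],s['ft_torque'],s['eef_pos']);o=s['orientation'];print(np.degrees(2*np.arctan2(o[1],o[0])))"
```

```text
[0.22880266 0.78125115 8.15591449] [-0.10057732  0.16261798  0.07024849] [ 0.58781317 -0.16886432  0.11629595]
73.75304277221221
```

Request:
drive_tool([
  {"x":0,"y":0,"z":0,"rx":0,"ry":0,"rz":1.5,"fingers":0.1},
  {"x":0,"y":0,"z":0,"rx":0,"ry":0,"rz":1,"fingers":0.1},
  {"x":0,"y":0,"z":0,"rx":0,"ry":0,"rz":0,"fingers":0.1},
])

```text
clock: 16.73
eef_pos: [0.5879, -0.1688, 0.1163]
orientation: [2.55, 1.829, 0.003]
force: [-0.3, -0.2, 7.9]
finger_gap: 0.199
grip_force: 55.1
```

```bash
python3 -c "
from h import *
s=robot.observe();print(s['force'],s['ft_torque'],s['eef_pos']);o=s['orientation'];print(np.degrees(2*np.arctan2(o[1],o[0])))"
```

```text
[-0.33169227 -0.21692941  7.86764558] [-0.01777811  0.18316219  0.38955123] [ 0.58786378 -0.16878832  0.11630951]
71.29012016558794
```

The stop is felt: torque went from 0.07 to 0.39 N m. I back off a little, let the lid rise, then check.

Request:
drive_tool([
  {"x":0,"y":0,"z":0,"rx":0,"ry":0,"rz":-2,"fingers":0.1},
  {"x":0,"y":0,"z":-0.002,"rx":0,"ry":0,"rz":0,"fingers":0.1},
  {"x":0,"y":0,"z":-0.002,"rx":0,"ry":0,"rz":0,"fingers":0.1},
  {"x":0,"y":0,"z":-0.0015,"rx":0,"ry":0,"rz":0,"fingers":0.1},
  {"x":0,"y":0,"z":0,"rx":0,"ry":0,"rz":0,"fingers":0.1},
  {"x":0,"y":0,"z":0,"rx":0,"ry":0,"rz":0,"fingers":0.1},
])

```text
clock: 17.48
eef_pos: [0.5878, -0.1688, 0.1209]
orientation: [2.519, 1.872, 0.003]
force: [5.7, -1.4, 3.0]
finger_gap: 0.197
grip_force: 55.0
```

```bash
python3 -c "
from h import *
s=robot.observe();print(s['force'],s['ft_torque'],s['eef_pos']);o=s['orientation'];print(np.degrees(2*np.arctan2(o[1],o[0])))"
```

```text
[ 5.73184024 -1.36079284  3.03158685] [-0.3508671  -0.6552002  -0.05317893] [ 0.58779649 -0.1688001   0.12086001]
73.23683753722203
```

Request:
drive_tool([
  {"x":0,"y":0,"z":0,"rx":0,"ry":0,"rz":0,"fingers":0.4},
  {"x":0,"y":0,"z":0,"rx":0,"ry":0,"rz":0,"fingers":0.4},
  {"x":0,"y":0,"z":0,"rx":0,"ry":0,"rz":0,"fingers":0.4},
  {"x":0,"y":0,"z":-0.02,"rx":0,"ry":0,"rz":0,"fingers":0.4},
  {"x":0,"y":0,"z":-0.04,"rx":0,"ry":0,"rz":0,"fingers":0.4},
  {"x":0,"y":0,"z":-0.05,"rx":0,"ry":0,"rz":0,"fingers":0.4},
  {"x":0.05,"y":0,"z":-0.02,"rx":0,"ry":0,"rz":0,"fingers":0.4},
  {"x":0,"y":-0.05,"z":0,"rx":0,"ry":0,"rz":0,"fingers":0.4},
  {"x":0,"y":-0.05,"z":0,"rx":0,"ry":0,"rz":0,"fingers":0.4},
  {"x":0,"y":-0.05,"z":0,"rx":0,"ry":0,"rz":0,"fingers":0.4},
  {"x":0,"y":-0.05,"z":0,"rx":0,"ry":0,"rz":0,"fingers":0.4},
  {"x":0,"y":0,"z":0,"rx":0,"ry":0,"rz":0,"fingers":0.4},
])

```text
clock: 18.98
eef_pos: [0.4077, -0.0618, 0.2505]
orientation: [2.521, 1.874, 0.0]
force: [0.8, 0.1, 0.4]
finger_gap: 0.398
grip_force: 0.0
```

```bash
python3 - <<'E'
from h import *
g=robot.grab_frame("side");f=robot.grab_frame("top")
cv2.imwrite("pics/f.png",np.hstack([cv2.resize(g["image"][110:310,240:500],(400,308)),cv2.resize(f["image"][90:290,220:480],(400,308))]))
for n,q in(("side",g),("top",f)):
    P,u,v=cloud(q);dark=q["image"][v,u].max(1)<85
    d=np.hypot(P[:,0]-.587,P[:,1]+.168)
    H=P[dark&(d<.17)&(P[:,2]>.142)&(P[:,2]<.165)]
    if len(H)>9:
        c=H.mean(0);e=np.linalg.svd(H[:,:2]-c[:2])[2][0];pr=(H[:,:2]-c[:2])@e
        print(n,len(H),c.round(4),"zmed",np.median(H[:,2]).round(4),"tilt",np.polyfit(pr,H[:,2],1)[0].round(3),"ang",np.degrees(np.arctan2(e[1],e[0])).round(1),(c[:2]+e*pr.min()).round(4),(c[:2]+e*pr.max()).round(4))
    D=P[dark&(d<.06)&(P[:,2]>.100)&(P[:,2]<.125)];R=P[(d>.06)&(d<.082)&(P[:,2]>.104)&(P[:,2]<.118)]
    print(" disc",len(D),np.median(D[:,2]).round(4),D[:,:2].min(0).round(3),D[:,:2].max(0).round(3),"rim z",np.median(R[:,2]).round(4))
    if len(D)>30: print(" disc plane",np.linalg.lstsq(np.c_[D[:,:2]-[.587,-.168],np.ones(len(D))],D[:,2],rcond=None)[0].round(4))
E
```

```text
side 249 [ 0.5937 -0.1331  0.1501] zmed 0.1507 tilt 0.003 ang -105.6 [ 0.6213 -0.0344] [ 0.5703 -0.2167]
 disc 431 0.1123 [ 0.534 -0.225] [ 0.632 -0.121] rim z 0.1106
 disc plane [0.0035 0.0022 0.1131]
top 493 [ 0.6002 -0.1207  0.1518] zmed 0.1519 tilt 0.0 ang 73.4 [ 0.5732 -0.2112] [ 0.6274 -0.0294]
 disc 825 0.1122 [ 0.536 -0.226] [ 0.643 -0.116] rim z 0.1113
 disc plane [-0.0134  0.0146  0.1122]
```

View pics/f.png

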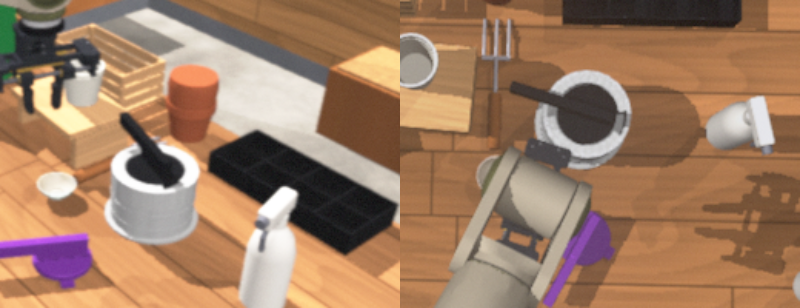

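The lid is in the bin mouth, level, with its handle at 73° (the mouth's y axis is near 76°). Disc and handle tops, corrected by the rim height, put the underside at about 0.097 m, which is the locked height. The robot is clear, so I hand in.

```bash
python3 -c "
from h import *
print(robot.sign_off())"
```

```text
the job is handed in; nothing more can be done
None
```

The black lid is in the bin's mouth, turned clockwise to the stop and released. By my measurements it has sprung up into its lock (underside about 3 mm below the pad's rest level), and nothing else looked moved in the pictures; I've handed the job in at about 19 s but got no verdict back.

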